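Stack the second vial tray on the shaker

TASK

Pick up the vial tray that stands on the bench by its bar handle and, keeping it upright, set it square on top of the tray that is already on the shaker, feeling gently for the place where its four lugs drop into the four sockets, and press it down until it is fully home on the rails. The vials are glass, so never press or knock the trays hard; let go when it is home and leave everything else on the bench where it is.

Things in the scene. Friction and masses are not known exactly. Their poses are not given: they have to be found in the camera images.
- tray: Loose upper tray of aluminium, 230 (its x) x 150 (y) mm, about 0.6 kg, nine amber vials fixed in it (tops at 71 mm). Origin: centre of the plane of its lug tips, at bench height while it stands on its lugs. The four lugs are steel pins, 14 mm diameter, 16 mm long, flat-ended with a bevel 1 mm wide, 2 mm high, under the corners at x +-92, y +-57 mm. Symmetrical: it fits either way round.
- tray_handle (a point): Middle of the tray's bar handle, 110 mm above the tray's origin. The bar runs along the tray's x, 152 mm long, 14 x 14 mm in section, on a post at each end (x +-70 mm); grip it from above across y; 39 mm from bar middle down to the vial caps.
- tray_seat (a point): Centre of the tray's flat underside, 16 mm above the tray's origin; home when this face lies on the rails. A spring ball in each socket grips its lug: under its own weight the tray mostly stops 5 to 12 mm short of home; up to 10 N more pushes it through with a click, and it then rests flat on the rails and stays.
- shaker: Fixed white reciprocating shaker (drive off), housing 320 (its x) x 220 (y) mm. Origin: centre of its underside, on the bench. On top a carriage, with the lower tray bolted on it, slides along x on two rods. The carriage is NOT measured: it stands anywhere within 25 mm either side of mid-stroke (end stops there), and yields to a push of about 8 N along x.
- wash_bottle: Bystander, leave alone: white plastic bottle, 56 mm diameter, 150 mm high, between the shaker and the tray. Origin: centre of its foot.
- spare_vial: Bystander, leave alone: amber vial with white cap, 26 x 50 mm, standing between the shaker and the tray. Origin: centre of its foot.
- slide_box: Bystander, leave alone: grey and white slide box, 86 x 51 x 33 mm, near the robot. Origin: centre of its underside.
- jar: Bystander, leave alone: white jar with paper label, 68 mm diameter, 85 mm high, at the far side, middle. Origin: centre of its foot.
- mid_stroke (a point): Fixed point of the shaker: centre of the lower tray's rail tops when the carriage is at mid-stroke, 154 mm above shaker; axes as the shaker's. Two flat aluminium rails run along x at y +-57 mm, 28 mm wide, 300 mm long, higher than the vials between them. Each has two square sockets, 17 mm wide, 22 mm deep, at x +-92 mm from the carriage's middle; their y and yaw do not vary.

How it is judged:
By the outcome, as a careful person would: the job done as asked, in the order asked, and still so for the second after the job is handed in, with the robot touching nothing.
It also fails if it takes over 72 s, if anything falls off the work surface, if the arm or the gripper's body presses on something with over 40 N, if the wrist force passes 120 N, or if a joint passes its speed limit or range.

ROBOT

A 6-joint arm with a two-finger parallel gripper is mounted at the origin on the work surface. World frame = base frame: x ahead of the robot, y to its left, z up, the work surface at z = 0. Lengths are in m, angles in rad, forces in N, time in s.
With the tool pointing down it reaches from about 0.15 to 0.775 m from the base axis. Payload 6.1 kg.
Tool frame: the origin (TCP) lies on the centre line of the jaws, within the pads' length; the fingertips stand 8 mm ahead of it and the grasp point (between the pads) lies 11 mm behind it; z points along the fingers, y is the line along which they close (so a half turn about z gives the same grasp; the last joint's range is limited). The gripper opens to 85 mm and grips with 20 to 120 N. Pads are 22 mm wide; open, the fingers measure 114 mm over their backs; the gripper's body (76 mm by 85 mm) begins 54 mm behind the grasp point. The pads swing forward as they close: fully open they stand 13 mm farther back than shut.
Start: joints at [-1.1, 0.126, -0.04, 1.405, 0, 1.571], TCP at [0.238, -0.468, 0.239] pointing down, gripper open.
Joint ranges: [-2.72, 2.72], [-0.95, 1.95], [-1.27, 1.35], [-1.78, 2.02], [-1.46, 1.47], [-3.14, 3.14]. Speed limits (rad/s): [2.39, 2.39, 3.01, 3.14, 3.14, 3.14].

INTERFACE

Orientations are given as a rotation vector (axis times angle).
In Python, from workcell import arm gives the robot as it stands. The module is installed in compiled form; this text tells all that it offers.
- The arm moves only by the tool drive_tool, never from a script. Its argument "moves" is a list of rows, each a list of 7 numbers: the turn, a rotation vector about the tool's x, y, z in degrees, then the shift along the tool's x, y, z in mm, then the gripper's target within -1 to 1 (fully open at 1, half-way at 0, shut at -1). In form: [[ax, ay, az, dx, dy, dz, fingers], ...]. A call has 1 to 8 rows; each row is the pose to reach, as a shift and turn from the pose commanded when the call began, along the tool's axes at that moment; what a row does not reach only later rows make up. A row lasts 1/12 s, in which the tool goes at most 41.7 mm and 7.16 degrees, less where a joint would pass 70% of its speed; a pose out of reach is approached as far as the arm can. A call with a gripper value outside its range is refused whole. The fingers move at their own pace and stop on an object; "force" is the grip in N (left out, the last holds). Time passes only in rows, so rows that repeat a pose let the fingers close. It gives the time, the measured TCP pose, the force, the opening and the grip force at its end, in the units of the state.
- arm.state(): the state, without advancing time (a new reading comes with each control period).
- arm.read_camera(name): name is "scene" or "top" or "wrist"; returns a dict with "pixels" (384x512x3 uint8, red, green, blue), "mtx" (3x3 intrinsics, pixels), "R" (3x3) and "t" (3): a world point X has camera coordinates R X + t. Camera axes: x right, y down, z forward; pixel columns grow to the right and rows downward; lengths in m; the calibration is good to about 2 mm. A picture is of the moment at which its call begins. There is no depth.
- arm.finish_job(): hands the job in; it is judged then, once.
Trained networks look in a picture, given as the dict that the camera call returned (one of the last four; its "shot" number tells which), for a name from the list of things; names that differ only in an ending like _2 or _b are one class to them, and where a whole thing is asked for, a point or a joint stands for the part that bears it (a point fixed in the world has none). Each returns a list of dicts, best first, with "confidence" (0 to 1); they miss things now and then, are a little off and sometimes report something else, mostly with a low value. They report only what shows in the picture. A call takes as long as a camera call.
- arm.find_in(label, picture): "rect" ([left, top, right, bottom] in pixels, round what is visible of it).
- arm.masks_of(label, picture): "mask" (384x512 bool, what is visible of it) and "rect" ([left, top, right, bottom] in pixels, round what is visible of it).
- arm.mark_of(label, picture): "location" ([column, row] in pixels: a listed point, or the origin of a listed thing).
The state is a dict: "time": time; "joint_pos": joint angles; "qvel": joint speeds; "effort": joint torques, N m; "tool_pos": TCP position; "ee_rot": TCP orientation; "force": force on the tool from outside, world axes, zero at the start; "wrist_torque": the same for the moment, N m; "finger_gap": finger opening in m; "grip_force": force on a finger pad.
Only numpy, scipy, OpenCV 4.12 (cv2) and the standard library are available. Lean on these libraries where they do the work, as an engineer would, in place of code of your own. Each camera call takes 0.05 s, during which the arm holds its last target. There are 200 camera calls.

## Working session

There is one attempt and no reset: what is moved stays moved. The work goes in short steps, Python scripts to look and compute and a tool call to move; the robot and the scene stay as the last step left them, time stands still between calls to the robot, and variables do not carry over. Pictures are saved under pics/ and viewed, at most 10 in all, crops included, and the job is handed in when it is done.

Besides the shell and the picture viewer there is one more tool, called after "Emit:" as name(argument=value, ...), one argument or row to a line, values as JSON. drive_tool: Moves the arm, as the interface text tells. Its arguments: {"type":"object","properties":{"moves":{"type":"array","items":{"type":"array","items":{"type":"number"}}},"force":{"type":"number"}},"required":["moves"]}

```bash
mkdir -p pics; python3 - <<'E'
from workcell import arm
import cv2,numpy as np
s=arm.state();print(s)
ims=[]
for n in("scene","top"):
    p=arm.read_camera(n);ims.append(p["pixels"]);print(n,p["mtx"].tolist(),p["R"].tolist(),p["t"].tolist())
    cv2.imwrite(f"pics/{n}0.png",p["pixels"][:,:,::-1])
    for l in("tray","tray_handle","tray_seat","shaker","mid_stroke","wash_bottle","spare_vial","jar","slide_box"):
        try:
            print(l,[(np.round(d["location"],1).tolist(),round(d["confidence"],2)) for d in arm.mark_of(l,p)][:3])
        except Exception as e: print(l,e)
E
```

```text
{'time': 0.0, 'joint_pos': array([-1.09998909e+00,  1.26399484e-01, -4.06504848e-02,  1.40537588e+00,
        2.14951975e-05,  1.57079928e+00]), 'qvel': array([-1.02504003e-03,  3.36748100e-04, -2.54952022e-04,  5.85129610e-04,
       -2.44015993e-03, -5.55395827e-05]), 'effort': array([ 4.27045716e-04, -4.35912251e+01,  3.52923560e+01,  1.73291098e-02,
       -2.64276230e-05, -2.38852884e-06]), 'tool_pos': array([ 0.23796649, -0.46752072,  0.23849878]), 'ee_rot': array([-3.05340370e+00, -7.32355613e-01,  5.63886017e-04]), 'force': array([ 0.57151985, -0.16628954, -0.72227225]), 'wrist_torque': array([0.03910766, 0.01626548, 0.04269754]), 'grip_force': 0.0, 'finger_gap': 0.08536042905511393}
scene [[500.1139140772717, 0.0, 252.87649848885852], [0.0, 500.1139140772717, 185.64014250606718], [0.0, 0.0, 1.0]] [[0.669551838717929, 0.7427636572305164, -0.0015763143684564586], [0.48901525133400686, -0.4424099936696029, -0.7517562646656161], [-0.5590746097187552, 0.5025689475075132, -0.6594391812510171]] [-0.406980053664607, -0.20290970384924328, 1.4540854943271184]
tray [([139.1, 257.8], 0.
[... 312 characters left out ...]
0.69)]
slide_box [([201.7, 190.5], 0.7)]
top [[375.6068413691117, 0.0, 260.35444167268014], [0.0, 375.6068413691117, 194.6082226101054], [0.0, 0.0, 1.0]] [[-0.02151587824560039, -0.9997051116586902, -0.011258628104973828], [-0.9871050887317779, 0.02302868514050024, -0.1584084071649239], [0.15862096577422888, 0.0077051530929182965, -0.9873094853351027]] [0.02093447546835772, 0.598870017141035, 0.7722633868450495]
tray [([368.7, 232.5], 0.86)]
tray_handle [([385.9, 229.7], 0.78)]
tray_seat [([371.1, 231.8], 0.93)]
shaker [([149.5, 239.6], 0.77)]
mid_stroke [([127.4, 241.0], 0.65)]
wash_bottle []
spare_vial [([260.9, 217.5], 0.69)]
jar [([260.8, 122.8], 0.55)]
slide_box [([267.7, 275.9], 0.81)]
```

View pics/scene0.png

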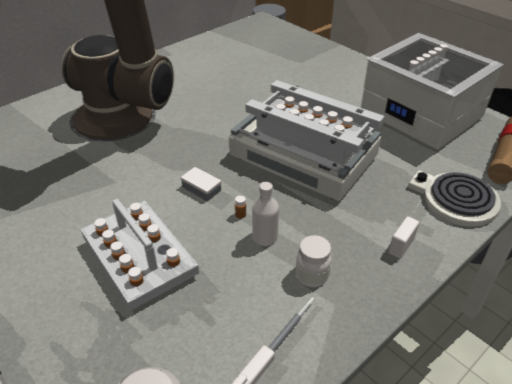

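View pics/top0.png

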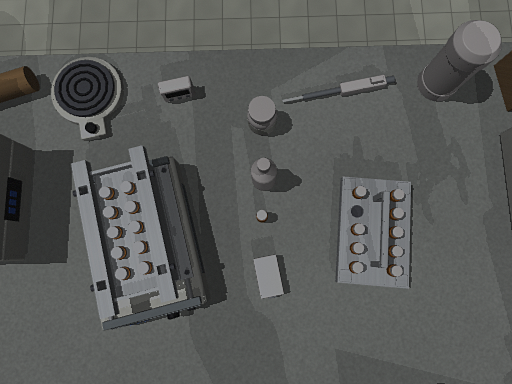

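The scene picture shows the tray at left (138,255), the shaker at centre (305,140), and the bottle, vial and box between them. In the top picture the tray is at (375,232) with its bar along col 377. The shaker rails run (80,155)→(105,325) and (140,150)→(170,310), with dark square sockets. Next I'll enlarge the shaker and compute rough positions.

```bash
cat > h.py <<'E'
import numpy as np,cv2
from workcell import arm
def ray(p,uv,z):
    d=p["R"].T@np.linalg.inv(p["mtx"])@np.array([uv[0],uv[1],1.]);c=-p["R"].T@p["t"]
    return c+d*(z-c[2])/d[2]
def proj(p,X):
    x=(p["R"]@np.atleast_2d(X).T).T+p["t"];x=x@p["mtx"].T;return x[:,:2]/x[:,2:]
E
python3 - <<'E'
from h import *
p=arm.read_camera("top")
for l,z in(("tray",0),("tray_handle",.11),("tray_seat",.016),("shaker",0),("mid_stroke",.154),("wash_bottle",0),("spare_vial",0),("jar",0)):
    for d in arm.mark_of(l,p)[:1]: print(l,ray(p,d["location"],z).round(3))
q=arm.read_camera("scene")
for l,z in(("tray",0),("tray_handle",.11),("tray_seat",.016),("shaker",0),("mid_stroke",.154),("wash_bottle",0),("spare_vial",0),("jar",0)):
    for d in arm.mark_of(l,q)[:2]: print(l,ray(q,d["location"],z).round(3))
a=cv2.resize(p["pixels"][140:335,65:215],None,fx=4,fy=3,interpolation=3)
a=cv2.resize(p["pixels"][140:335,65:215],None,fx=3,fy=3,interpolation=3)
b=cv2.resize(q["pixels"][80:200,225:385],None,fx=2.1,fy=2.1,interpolation=3)
im=np.zeros((585,800,3),np.uint8);im[:,:450]=a;im[:b.shape[0],455:455+b.shape[1]]=b
cv2.imwrite("pics/c1.png",im[:,:,::-1])
E
```

```text
tray [ 0.511 -0.242  0.   ]
tray_handle [ 0.516 -0.238  0.11 ]
tray_seat [ 0.515 -0.242  0.016]
shaker [0.512 0.264 0.   ]
mid_stroke [0.505 0.267 0.154]
wash_bottle [0.642 0.009 0.   ]
spare_vial [0.564 0.008 0.   ]
jar [ 0.782 -0.007  0.   ]
tray [ 0.517 -0.231  0.   ]
tray_handle [ 0.521 -0.244  0.11 ]
tray_seat [ 0.522 -0.24   0.016]
shaker [0.514 0.258 0.   ]
mid_stroke [0.505 0.279 0.154]
wash_bottle [ 0.648 -0.005 -0.   ]
wash_bottle [ 0.431 -0.014  0.   ]
spare_vial [0.558 0.01  0.   ]
jar [ 0.775 -0.002 -0.   ]
```

View pics/c1.png

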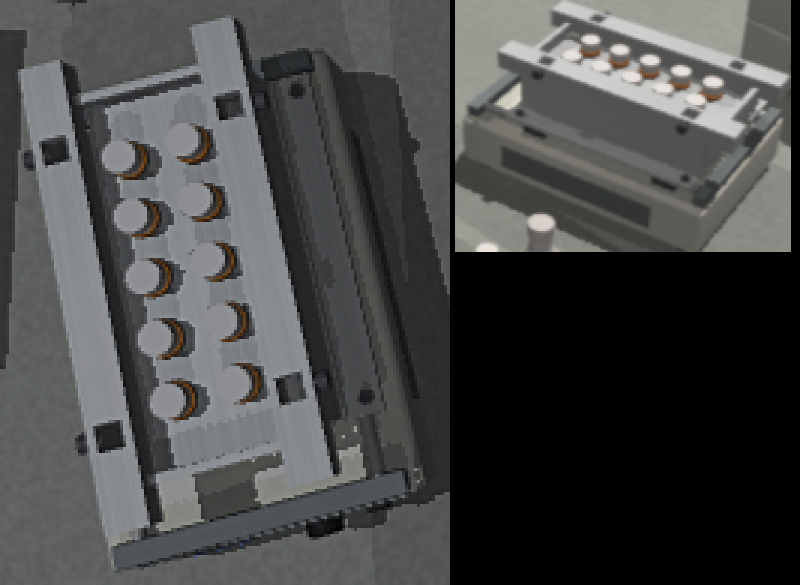

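```bash
cat >> h.py <<'E'
from scipy.spatial.transform import Rotation as Ro
def plan(xyz,yaw):
    s=arm.state();R0=Ro.from_rotvec(s["ee_rot"])
    c,n=np.cos(yaw),np.sin(yaw)
    Rt=Ro.from_matrix(np.array([[c,n,0],[n,-c,0],[0,0,-1.]]))
    turn=np.degrees((R0.inv()*Rt).as_rotvec());sh=1000*R0.inv().apply(np.array(xyz)-s["tool_pos"])
    M=R0.as_matrix();print("t",round(s["time"],2),"tcp",s["tool_pos"].round(4),"yaw",np.degrees(np.arctan2(M[1,0],M[0,0])).round(2),"tilt",M[:2,2].round(4),"F",s["force"].round(1))
    print("PLAN",turn.round(1),sh.round(1))
E
python3 - <<'E'
from h import *
p=arm.read_camera("top")
S=[ray(p,u,.154) for u in((83,190),(101.3,285.3),(141.7,175),(161.3,269))]
print(np.round(S,4));print(np.mean(S,0),[np.degrees(np.arctan2(*(a-b)[1::-1])).round(2) for a,b in((S[0],S[1]),(S[2],S[3]))])
w=arm.read_camera("wrist")
R=Ro.from_rotvec(arm.state()["ee_rot"]).as_matrix();c=-w["R"].T@w["t"]
print("cam in tool",(R.T@(c-arm.state()["tool_pos"])).round(4),"axes",(R.T@w["R"].T).round(3),w["mtx"][0,0])
plan([.515,-.24,.30],0)
plan([.515,-.24,.30],np.radians(3))
E
```

```text
[[0.599  0.3454 0.154 ]
 [0.4204 0.3021 0.154 ]
 [0.6256 0.2337 0.154 ]
 [0.4475 0.1923 0.154 ]]
[0.52311329 0.26836226 0.154     ] [np.float64(13.63), np.float64(13.07)]
cam in tool [ 0.077  -0.0008 -0.1327] axes [[ 0.001 -0.954 -0.299]
 [ 1.     0.001  0.001]
 [-0.    -0.299  0.954]] 275.5926169351266
t 2.0 tcp [ 0.2381 -0.4678  0.2393] yaw 26.98 tilt [-0.      0.0001] F [ 0.  -0.6 -0.1]
PLAN [-0.  0. 27.] [350.1 -77.5 -60.7]
t 2.0 tcp [ 0.2381 -0.4678  0.2393] yaw 26.98 tilt [-0.      0.0001] F [ 0.  -0.6 -0.1]
PLAN [-0. -0. 24.] [350.1 -77.5 -60.7]
```

Emit:
drive_tool(
  moves=[
    [0, 0, 27, 350, -77, -60, 1],
    [0, 0, 27, 350, -77, -60, 1],
    [0, 0, 27, 350, -77, -60, 1],
    [0, 0, 27, 350, -77, -60, 1],
    [0, 0, 27, 350, -77, -60, 1],
    [0, 0, 27, 350, -77, -60, 1],
    [0, 0, 27, 350, -77, -60, 1],
    [0, 0, 27, 350, -77, -60, 1],
  ],
)

```text
time: 2.67
tool_pos: [0.4806, -0.2684, 0.2921]
ee_rot: [3.141, -0.001, 0.001]
force: [1.5, -1.6, 0.2]
finger_gap: 0.0853
grip_force: 0.0
```

Emit:
drive_tool(
  moves=[
    [0, 0, 0, 25, 0, 0, 1],
    [0, 0, 0, 25, 0, 0, 1],
    [0, 0, 0, 25, 0, 0, 1],
    [0, 0, 0, 25, 0, 0, 1],
  ],
)

```text
time: 3.0
tool_pos: [0.5038, -0.2701, 0.2911]
ee_rot: [-3.141, 0.001, 0.002]
force: [-0.6, -0.9, -0.5]
finger_gap: 0.0851
grip_force: 0.0
```

```bash
python3 - <<'E'
from h import *
plan([.515,-.24,.30],0)
w=arm.read_camera("wrist");cv2.imwrite("pics/w1.png",w["pixels"][:,:,::-1]);np.savez("w1.npz",**{k:w[k] for k in("mtx","R","t","pixels")})
for l,z in(("tray",0),("tray_handle",.11),("tray_seat",.016)):
    for d in arm.mark_of(l,w)[:1]: print(l,ray(w,d["location"],z).round(4),d["location"])
E
```

```text
t 3.0 tcp [ 0.5038 -0.2701  0.2911] yaw -0.03 tilt [-0.0011  0.0003] F [-0.6 -0.9 -0.5]
PLAN [-0.   0.1 -0. ] [ 11.2 -30.1  -8.9]
tray [ 0.5219 -0.2342  0.    ] [233.6, 144.0]
tray_handle [ 0.5178 -0.2374  0.11  ] [228.9, 160.8]
tray_seat [ 0.5169 -0.2367  0.016 ] [234.5, 148.9]
```

View pics/w1.png

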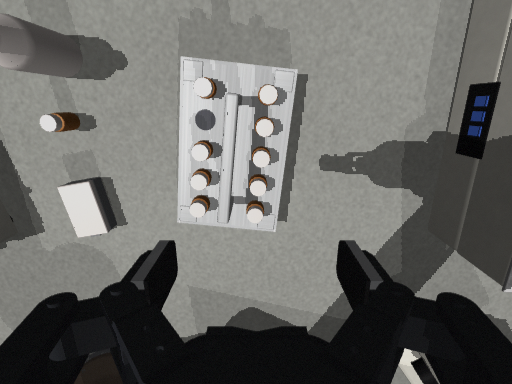

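The wrist view shows the tray upright with its bar from (232,94) to (224,222). The vial, box and bottle are off to the left. I'll refine the bar ends from the pixels.

```bash
python3 - <<'E'
from h import *
w=dict(np.load("w1.npz"))
for a,b,z in(((232,94),(224,222),.117),):
    A,B=ray(w,a,z),ray(w,b,z);print(A,B,(A+B)/2,np.linalg.norm(A-B),np.degrees(np.arctan2(*(A-B)[1::-1])))
for c in((181,57),(297,69),(275,231),(178,222)): print(c,[ray(w,c,z)[:2].round(4).tolist() for z in(.016,.04)])
big=cv2.resize(w["pixels"][50:240,170:305],None,fx=3.1,fy=3.1,interpolation=cv2.INTER_CUBIC)
cv2.imwrite("pics/c2.png",big[:,:,::-1])
E
```

```text
[ 0.59041657 -0.24347172  0.117     ] [ 0.44414133 -0.22998597  0.117     ] [ 0.51727895 -0.23672885  0.117     ] 0.1468955868170845 -5.267456377085272
(181, 57) [[0.6406, -0.1676], [0.6371, -0.1735]]
(297, 69) [[0.6259, -0.3243], [0.6232, -0.3211]]
(275, 231) [[0.3834, -0.2994], [0.395, -0.2977]]
(178, 222) [[0.3992, -0.143], [0.4098, -0.1505]]
```

View pics/c2.png

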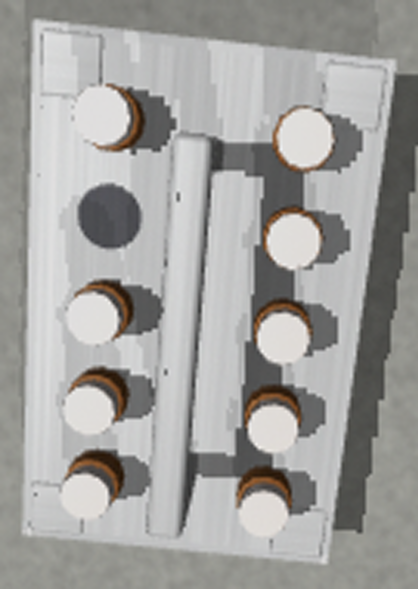

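The enlarged crop shows the bar top running from row 136 to row 534, with the rim corners clear. That puts the tray at about (0.5165, -0.236), yaw -5.6°. Next I'll look at the sockets from above the shaker.

Emit:
drive_tool(
  moves=[
    [0, 0, -13, -30, -527, -49, 1],
    [0, 0, -13, -30, -527, -49, 1],
    [0, 0, -13, -30, -527, -49, 1],
    [0, 0, -13, -30, -527, -49, 1],
    [0, 0, -13, -30, -527, -49, 1],
    [0, 0, -13, -30, -527, -49, 1],
    [0, 0, -13, -30, -527, -49, 1],
    [0, 0, -13, -30, -527, -49, 1],
  ],
)

```text
time: 3.87
tool_pos: [0.4846, 0.0624, 0.3231]
ee_rot: [-3.122, -0.352, -0.002]
force: [0.3, -0.9, -0.1]
finger_gap: 0.0851
grip_force: 0.0
```

```bash
python3 - <<'E'
from h import *
plan([.474,.257,.34],np.radians(13))
E
```

```text
t 3.87 tcp [0.4846 0.0624 0.3231] yaw 12.87 tilt [0.0012 0.0001] F [ 0.3 -0.9 -0.1]
PLAN [ 0.  -0.1 -0.1] [  33.  -192.1  -16.9]
```

Emit:
drive_tool(
  moves=[
    [0, 0, 0, 33, -192, -17, 1],
    [0, 0, 0, 33, -192, -17, 1],
    [0, 0, 0, 33, -192, -17, 1],
    [0, 0, 0, 33, -192, -17, 1],
    [0, 0, 0, 33, -192, -17, 1],
    [0, 0, 0, 33, -192, -17, 1],
    [0, 0, 0, 33, -192, -17, 1],
  ],
)

```text
time: 4.45
tool_pos: [0.5014, 0.1555, 0.3384]
ee_rot: [-3.079, -0.441, 0.009]
force: [-1.2, 0.1, -0.3]
finger_gap: 0.0851
grip_force: 0.0
```

```bash
python3 - <<'E'
from h import *
plan([.474,.257,.34],np.radians(13))
w=arm.read_camera("wrist");np.savez("w2.npz",**{k:w[k] for k in("mtx","R","t","pixels")})
for d in arm.mark_of("mid_stroke",w)[:2]: print(ray(w,d["location"],.154).round(4),d["location"],d["confidence"])
cv2.imwrite("pics/w2.png",cv2.resize(w["pixels"],None,fx=1.5625,fy=1.5625,interpolation=cv2.INTER_CUBIC)[:,:,::-1])
S=np.array([[0.599,0.3454,.154],[.4204,.3021,.154],[.6256,.2337,.154],[.4475,.1923,.154]])
print(proj(w,S).round(1))
E
```

```text
t 4.45 tcp [0.5014 0.1555 0.3384] yaw 16.31 tilt [-0.0098  0.0297] F [-1.2  0.1 -0.3]
PLAN [-1.8  0.1  3.3] [   2.2 -105.1    1.7]
[0.509  0.2604 0.154 ] [176.6, 140.3] 0.67
[[113.6  32.8]
 [129.7 199.8]
 [224.   38.5]
 [220.8 204.6]]
```

View pics/w2.png

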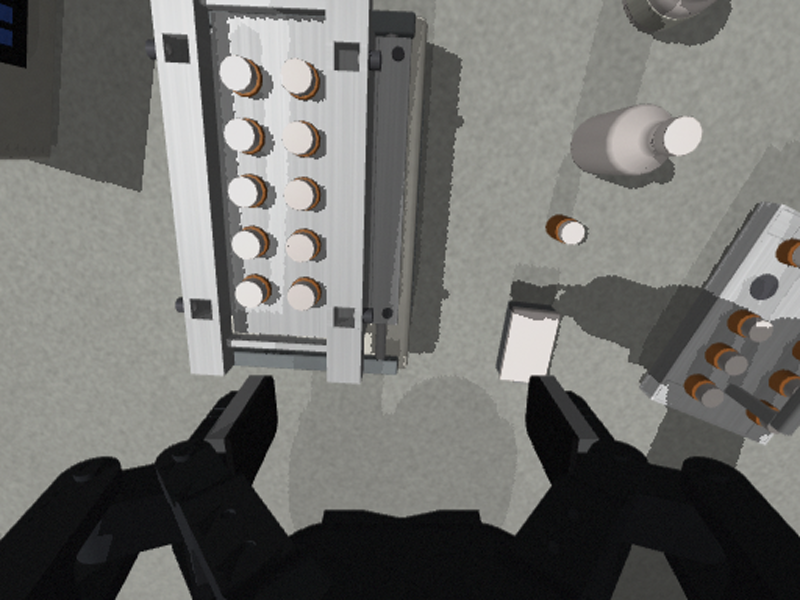

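The wrist view shows all four sockets at (176,48), (347,57), (201,309) and (344,317) in the enlarged picture, which agrees with the top camera to about 2 px. The last move slowed down and tilted, so I'll check the joints and refine the sockets.

```bash
python3 - <<'E'
from h import *
print(arm.state()["joint_pos"].round(3))
def sockets(p,uvs,z=.154):
    out=[]
    g=cv2.cvtColor(p["pixels"],cv2.COLOR_RGB2GRAY)
    g=cv2.resize(g,None,fx=4,fy=4,interpolation=cv2.INTER_CUBIC)
    for u,v in uvs:
        cx,cy=int(4*u+1.5),int(4*v+1.5);h=44
        y0=max(cy-h,0);r=g[y0:cy+h,cx-h:cx+h]
        best=None
        lo=r[cy-y0-6:cy-y0+7,h-6:h+7].mean();hi=np.percentile(r,85)
        m=(r<(lo+hi)/2).astype(np.uint8)
        m=cv2.morphologyEx(m,cv2.MORPH_OPEN,np.ones((9,9)))
        n,l,st,c=cv2.connectedComponentsWithStats(m)
        k=l[cy-y0,h]
        uv=((st[k,0]+st[k,2]/2-.5+cx-h)/4-.375,(st[k,1]+st[k,3]/2-.5+y0)/4-.375)
        uc=((c[k]+[cx-h,y0])/4-.375)
        X=ray(p,uc,z);out.append(X);print(np.round(uc,1),st[k,2:4]/4,st[k,4]/16,X.round(4))
    S=np.array(out);ex=(S[0]-S[1]+S[2]-S[3])[:2];ey=(S[0]+S[1]-S[2]-S[3])[:2]
    print("C",S.mean(0).round(4),"yaw x",np.degrees(np.arctan2(ex[1],ex[0])).round(2),"yaw y",np.degrees(np.arctan2(-ey[0],ey[1])).round(2),"L",np.linalg.norm(ex)/2,"W",np.linalg.norm(ey)/2)
w=dict(np.load("w2.npz"));sockets(w,((112.6,30.7),(128.6,197.8),(222,36.5),(220.2,202.9)))
p=arm.read_camera("top");sockets(p,((83,190),(101.3,285.3),(141.7,175),(161.3,269)))
q=arm.read_camera("scene")
C=np.array([.523,.268]);y=np.radians(13.2);e=np.array([np.cos(y),np.sin(y)]);f=np.array([-e[1],e[0]])
print("scene pred",proj(q,np.array([[*(C+a*.092*e+b*.057*f),.154] for b in(1,-1) for a in(1,-1)])).round(1))
E
```

```text
[0.284 0.149 0.205 1.628 0.031 3.141]
[112.3  30.5] [17.5  18.75] 290.9375 [0.6007 0.347  0.154 ]
[128.3 197.4] [14.25 13.25] 170.625 [0.423  0.3042 0.154 ]
[221.4  35.7] [16.5 19. ] 299.0625 [0.6274 0.237  0.154 ]
[219.6 202.8] [13.75 13.5 ] 173.0 [0.4493 0.1942 0.154 ]
C [0.5251 0.2706 0.154 ] yaw x 13.52 yaw y 13.53 L 0.18292895134310616 W 0.11314570285984397
[ 80.9 189.9] [22. 22.] 396.3125 [0.5992 0.3494 0.154 ]
[101.  285.1] [10.   10.25] 83.5625 [0.4207 0.3027 0.154 ]
[141.  174.7] [9.75 9.75] 75.9375 [0.6261 0.235  0.154 ]
[161.3 269. ] [10.25 10.5 ] 85.25 [0.4474 0.1923 0.154 ]
C [0.5234 0.2699 0.154 ] yaw x 14.06 yaw y 13.42 L 0.1840837518678039 W 0.11560409449314404
scene pred [[357.9 110.9]
 [291.9  88.4]
 [335.5 133.8]
 [267.  108.5]]
```

Joint 6 is at its limit at this yaw. The fit and the grasp are both symmetric, so I'll use the half-turned tool for everything. A second, turned look at the shaker will also cancel calibration error.

```bash
python3 - <<'E'
from h import *
plan([.574,.282,.34],np.radians(193.5))
plan([.524,.2,.34],np.radians(76.5))
E
```

```text
t 4.65 tcp [0.501  0.1555 0.3383] yaw 16.32 tilt [-0.0099  0.0298] F [-0.6  0.2  0.3]
PLAN [  -0.2   -2.8 -177.2] [ 105.6 -100.9    1.4]
t 4.65 tcp [0.501  0.1555 0.3383] yaw 16.32 tilt [-0.0099  0.0298] F [-0.6  0.2  0.3]
PLAN [ -1.7  -0.9 -60.2] [ 34.6 -36.2  -0.6]
```

Emit:
drive_tool(
  moves=[
    [-2, -1, -60, 35, -36, 0, 1],
    [-2, -1, -60, 35, -36, 0, 1],
    [-2, -1, -60, 35, -36, 0, 1],
    [-2, -1, -60, 35, -36, 0, 1],
    [-2, -1, -60, 35, -36, 0, 1],
    [-2, -1, -60, 35, -36, 0, 1],
    [-2, -1, -60, 35, -36, 0, 1],
    [-2, -1, -60, 35, -36, 0, 1],
  ],
)

```text
time: 5.32
tool_pos: [0.5243, 0.2002, 0.3394]
ee_rot: [2.506, 1.887, -0.002]
force: [0.7, -0.4, 0.8]
finger_gap: 0.0855
grip_force: 0.0
```

```bash
python3 - <<'E'
from h import *
plan([.574,.282,.34],np.radians(193.5))
E
```

```text
t 5.32 tcp [0.5243 0.2002 0.3394] yaw 73.96 tilt [ 0.0014 -0.0042] F [ 0.7 -0.4  0.8]
PLAN [-1.000e-01  3.000e-01 -1.195e+02] [92.4 25.2 -0.8]
```

Emit:
drive_tool(
  moves=[
    [0, 0, -60, 92, 25, 0, 1],
    [0, 0, -60, 92, 25, 0, 1],
    [0, 0, -60, 92, 25, 0, 1],
    [0, 0, -60, 92, 25, 0, 1],
    [0, 0, -60, 92, 25, 0, 1],
    [0, 0, -60, 92, 25, 0, 1],
    [0, 0, -60, 92, 25, 0, 1],
    [0, 0, -60, 92, 25, 0, 1],
  ],
)

```text
time: 5.98
tool_pos: [0.5743, 0.2814, 0.3391]
ee_rot: [1.295, 2.859, -0.005]
force: [-0.3, 0.1, 0.2]
finger_gap: 0.0853
grip_force: 0.0
```

Emit:
drive_tool(
  moves=[
    [0, 0, -58, 0, 0, 0, 1],
    [0, 0, -58, 0, 0, 0, 1],
    [0, 0, -58, 0, 0, 0, 1],
    [0, 0, -58, 0, 0, 0, 1],
    [0, 0, -58, 0, 0, 0, 1],
    [0, 0, -58, 0, 0, 0, 1],
    [0, 0, -58, 0, 0, 0, 1],
    [0, 0, -58, 0, 0, 0, 1],
  ],
)

```text
time: 6.65
tool_pos: [0.5743, 0.2813, 0.3393]
ee_rot: [-0.234, 3.132, -0.007]
force: [0.4, 0.8, -0.1]
finger_gap: 0.0852
grip_force: 0.0
```

Emit:
drive_tool(
  moves=[
    [0, 0, 0, 0, 0, 0, 1],
    [0, 0, 0, 0, 0, 0, 1],
  ],
)

```text
time: 6.82
tool_pos: [0.5743, 0.2815, 0.3392]
ee_rot: [-0.219, 3.133, -0.006]
force: [-0.7, 0.8, -0.1]
finger_gap: 0.0854
grip_force: 0.0
```

```bash
cat >> h.py <<'E'
def sockets(p,C,yaw,z=.154,iters=2):
    g=cv2.cvtColor(p["pixels"],cv2.COLOR_RGB2GRAY);g=cv2.resize(g,None,fx=4,fy=4,interpolation=cv2.INTER_CUBIC)
    e=np.array([np.cos(yaw),np.sin(yaw)]);f=np.array([-e[1],e[0]]);out=[]
    for a,b in((1,1),(-1,1),(1,-1),(-1,-1)):
        u=proj(p,np.array([[*(C+a*.092*e+b*.057*f),z]]))[0]
        s=proj(p,np.array([[*(C+a*.092*e+b*.057*f+.0085*e),z]]))[0];h=int(4*np.hypot(*(s-u))*1.9)
        cx,cy=(4*u+1.5).astype(int);y0=max(cy-h,0);r=g[y0:cy+h,cx-h:cx+h]
        lo=r[cy-y0-6:cy-y0+7,h-6:h+7].mean();hi=np.percentile(r,85)
        m=cv2.morphologyEx((r<(lo+hi)/2).astype(np.uint8),cv2.MORPH_OPEN,np.ones((9,9)))
        n,l,st,c=cv2.connectedComponentsWithStats(m);k=l[cy-y0,h];uc=(c[k]+[cx-h,y0])/4-.375
        out.append(ray(p,uc,z));print(u.round(1),uc.round(1),st[k,2:4]/4)
    S=np.array(out);ex=(S[0]-S[1]+S[2]-S[3])[:2];ey=(S[0]+S[1]-S[2]-S[3])[:2]
    print("C",S.mean(0).round(4),"yaw",np.degrees(np.arctan2(ex[1],ex[0])).round(2),np.degrees(np.arctan2(-ey[0],ey[1])).round(2),"LW",(np.linalg.norm(ex)/2).round(4),(np.linalg.norm(ey)/2).round(4))
E
python3 - <<'E'
from h import *
plan([.5165,-.236,.3],np.radians(174.4))
w=arm.read_camera("wrist");cv2.imwrite("pics/w3.png",w["pixels"][:,:,::-1])
sockets(w,np.array([.5245,.27]),np.radians(13.5))
E
```

```text
t 6.82 tcp [0.5743 0.2815 0.3392] yaw -171.99 tilt [ 0.0014 -0.004 ] F [-0.7  0.8 -0.1]
PLAN [-0.2  0.1 13.6] [ 129.4 -504.2   41.2]
[306.4 199.8] [307.1 199.6] [14.   13.75]
[299.1  30.6] [299.9  31.4] [17.25 19.75]
[213.9 207.9] [215.5 207.8] [14.75 13.25]
[188.9  42.4] [190.4  42.9] [16.75 18.75]
C [0.5245 0.2713 0.154 ] yaw 13.59 13.5 LW 0.1832 0.1131
```

Emit:
drive_tool(
  moves=[
    [0, 0, 13.6, 65, -252, 20, 1],
    [0, 0, 13.6, 65, -252, 20, 1],
    [0, 0, 13.6, 65, -252, 20, 1],
    [0, 0, 13.6, 65, -252, 20, 1],
    [0, 0, 13.6, 65, -252, 20, 1],
    [0, 0, 13.6, 65, -252, 20, 1],
    [0, 0, 13.6, 65, -252, 20, 1],
  ],
)

```text
time: 7.45
tool_pos: [0.5449, 0.0185, 0.3203]
ee_rot: [0.158, 3.136, -0.009]
force: [0.8, 0.7, 1.3]
finger_gap: 0.0851
grip_force: 0.0
```

```bash
python3 - <<'E'
from h import *
plan([.5165,-.236,.3],np.radians(174.4))
E
```

```text
t 7.45 tcp [0.5449 0.0185 0.3203] yaw 174.23 tilt [ 0.0015 -0.0057] F [0.8 0.7 1.3]
PLAN [-0.3  0.1 -0.2] [   2.7 -255.9   21.7]
```

Emit:
drive_tool(
  moves=[
    [-0.3, 0, 0, -12, -256, 22, 1],
    [-0.3, 0, 0, -12, -256, 22, 1],
    [-0.3, 0, 0, -12, -256, 22, 1],
    [-0.3, 0, 0, -12, -256, 22, 1],
    [-0.3, 0, 0, -12, -256, 22, 1],
    [-0.3, 0, 0, -12, -256, 22, 1],
    [-0.3, 0, 0, -12, -256, 22, 1],
    [-0.3, 0, 0, -12, -256, 22, 1],
  ],
)

```text
time: 8.12
tool_pos: [0.5337, -0.2355, 0.2982]
ee_rot: [0.157, 3.137, 0.003]
force: [0.5, 0.6, -0.3]
finger_gap: 0.0853
grip_force: 0.0
```

```bash
python3 - <<'E'
from h import *
plan([.5165,-.236,.2],np.radians(174.4))
w=arm.read_camera("wrist");np.savez("w4.npz",**{k:w[k] for k in("mtx","R","t","pixels")})
im=cv2.resize(w["pixels"],None,fx=1.5625,fy=1.5625,interpolation=cv2.INTER_CUBIC);cv2.imwrite("pics/w4.png",im[:,:,::-1])
for l,z in(("tray_handle",.11),("tray_seat",.016)):
    for d in arm.mark_of(l,w)[:1]: print(l,ray(w,d["location"],z).round(4),d["location"])
E
```

```text
t 8.12 tcp [ 0.5337 -0.2355  0.2982] yaw 174.28 tilt [0.0008 0.0018] F [ 0.5  0.6 -0.3]
PLAN [ 0.1  0.  -0.1] [17.1 -2.4 98.2]
tray_handle [ 0.5165 -0.236   0.11  ] [253.5, 157.1]
tray_seat [ 0.5167 -0.2391  0.016 ] [252.0, 145.9]
```

View pics/w4.png

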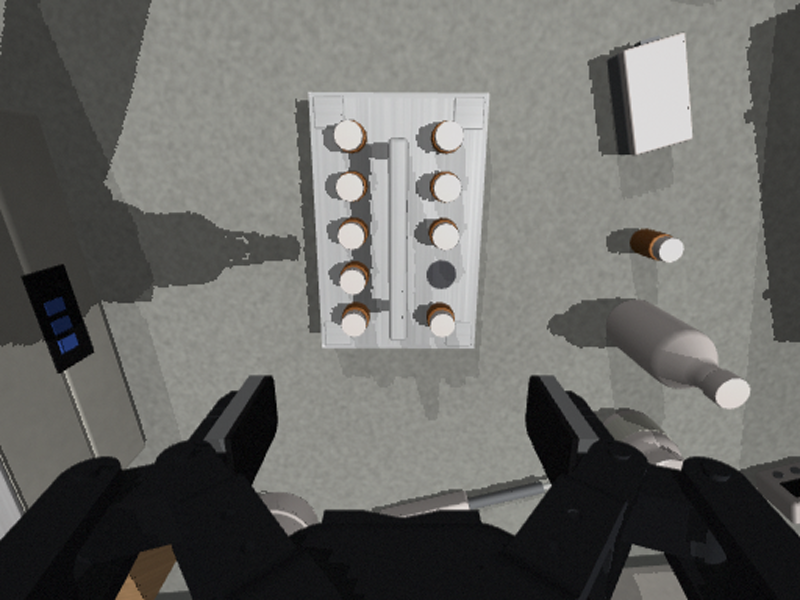

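This view shows the tray aligned with the tool. The bar runs (398,138)→(398,340) and the corners are (309,93), (489,94), (473,348) and (323,348), in enlarged pixels.

```bash
python3 - <<'E'
from h import *
w=dict(np.load("w4.npz"));k=1/1.5625
A,B=[ray(w,np.array(u)*k-.18,.117) for u in((398.5,138),(398.5,340))];print((A+B)/2,np.linalg.norm(A-B),np.degrees(np.arctan2(*(B-A)[1::-1])))
for z in(.016,.036): 
    P=np.array([ray(w,np.array(c)*k-.18,z) for c in((309,93),(489,94),(473,348),(323,348))]);print(z,P.mean(0),np.linalg.norm(P[0]-P[3]),np.linalg.norm(P[0]-P[1]),np.degrees(np.arctan2(*(P[3]-P[0])[1::-1])),np.degrees(np.arctan2(*(P[2]-P[1])[1::-1])))
E
```

```text
[ 0.51569335 -0.23431234  0.117     ] 0.1494250298210684 -5.753693088337301
0.016 [ 0.5206813  -0.23522869  0.016     ] 0.243596211400872 0.15814797562529925 -5.876963470530133 -6.096463678712749
0.036 [ 0.51763455 -0.2348404   0.036     ] 0.23185243892689344 0.15052366229019798 -5.876963470530142 -6.096463678712752
```

Emit:
drive_tool(
  moves=[
    [0.1, 0, 0, 17, -1.4, 150, 1],
    [0.1, 0, 0, 17, -1.4, 150, 1],
    [0.1, 0, 0, 17, -1.4, 150, 1],
    [0.1, 0, 0, 17, -1.4, 150, 1],
    [0.1, 0, 0, 17, -1.4, 150, 1],
    [0.1, 0, 0, 17, -1.4, 150, 1],
  ],
)

```text
time: 8.77
tool_pos: [0.5171, -0.2307, 0.1491]
ee_rot: [0.144, 3.138, 0.001]
force: [0.7, -0.2, 1.0]
finger_gap: 0.0856
grip_force: 0.0
```

```bash
python3 - <<'E'
from h import *
plan([.5165,-.2352,.099],np.radians(174.2))
E
```

```text
t 8.77 tcp [ 0.5171 -0.2307  0.1491] yaw 174.75 tilt [0.0001 0.0007] F [ 0.7 -0.2  1. ]
PLAN [0.  0.  0.6] [ 0.2 -4.6 50.1]
```

Emit:
drive_tool(
  moves=[
    [0, 0, 0.6, 0, -3, 50, 1],
    [0, 0, 0.6, 0, -3, 50, 1],
    [0, 0, 0.6, 0, -3, 50, 1],
    [0, 0, 0.6, 0, -3, 50, 1],
  ],
)

```text
time: 9.1
tool_pos: [0.5183, -0.2354, 0.1013]
ee_rot: [0.162, 3.134, -0.001]
force: [-0.4, -0.0, -0.9]
finger_gap: 0.0853
grip_force: 0.0
```

```bash
python3 - <<'E'
from h import *
plan([.5165,-.2352,.099],np.radians(174.2))
E
```

```text
t 9.1 tcp [ 0.5183 -0.2354  0.1013] yaw 174.09 tilt [ 0.0034 -0.001 ] F [-0.4 -0.  -0.9]
PLAN [-0.   0.2 -0.1] [1.8 0.  2.3]
```

Emit:
drive_tool(
  moves=[
    [0, 0.2, 0, 1.5, 0, 2, 0],
    [0, 0.2, 0, 1.5, 0, 2, -0.5],
    [0, 0.2, 0, 1.5, 0, 2, -1],
    [0, 0.2, 0, 1.5, 0, 2, -1],
    [0, 0.2, 0, 1.5, 0, 2, -1],
    [0, 0.2, 0, 1.5, 0, 2, -1],
    [0, 0.2, 0, 1.5, 0, 2, -1],
    [0, 0.2, 0, 1.5, 0, 2, -1],
  ],
  force=70,
)

```text
time: 9.77
tool_pos: [0.5159, -0.2359, 0.0976]
ee_rot: [-0.164, -3.136, 0.002]
force: [-0.3, -2.1, 3.1]
finger_gap: 0.0128
grip_force: 69.1
```

Emit:
drive_tool(
  moves=[
    [0, 0, 0, 0, 0, 0, -1],
    [0, 0, 0, 0, 0, 0, -1],
    [0, 0, 0, 0, 0, 0, -1],
    [0, 0, 0, 0, 0, 0, -1],
  ],
)

```text
time: 10.1
tool_pos: [0.5159, -0.2359, 0.0975]
ee_rot: [-0.163, -3.136, 0.002]
force: [-1.9, -3.7, 4.8]
finger_gap: 0.0126
grip_force: 69.3
```

```bash
python3 - <<'E'
from h import *
plan([.5165,-.2352,.099],np.radians(174.2))
s=arm.state();print(s["grip_force"],s["finger_gap"],s["wrist_torque"])
E
```

```text
t 10.1 tcp [ 0.5159 -0.2359  0.0975] yaw 174.03 tilt [-0.0012 -0.0011] F [-1.9 -3.7  4.8]
PLAN [-0.1 -0.1 -0.2] [-0.5  0.7 -1.5]
69.25025224685669 0.01264990259394282 [-0.83259439  0.34485162 -0.0294017 ]
```

Emit:
drive_tool(
  moves=[
    [0, 0, 0, 0, 0, -5, -1],
    [0, 0, 0, 0, 0, -15, -1],
    [0, 0, 0, 0, 0, -35, -1],
    [0, 0, 0, 0, 0, -60, -1],
    [0, 0, 0, 0, 0, -90, -1],
    [0, 0, 0, 0, 0, -120, -1],
    [0, 0, 0, 0, 0, -145, -1],
    [0, 0, 0, 0, 0, -160, -1],
  ],
)

```text
time: 10.77
tool_pos: [0.5163, -0.2347, 0.26]
ee_rot: [0.162, 3.137, 0.001]
force: [0.7, 0.6, -5.3]
finger_gap: 0.0127
grip_force: 68.6
```

Emit:
drive_tool(
  moves=[
    [0, 0, 0, 0, 0, -25, -1],
    [0, 0, 0, 0, 0, -50, -1],
    [0, 0, 0, 0, 0, -65, -1],
    [0, 0, 0, 0, 0, -70, -1],
    [0, 0, 0, 0, 0, -70, -1],
    [0, 0, 0, 0, 0, -70, -1],
  ],
)

```text
time: 11.27
tool_pos: [0.5161, -0.235, 0.326]
ee_rot: [-0.162, -3.134, -0.002]
force: [-0.2, -0.0, -6.6]
finger_gap: 0.0127
grip_force: 68.7
```

```bash
python3 - <<'E'
from h import *
C=np.array([.5245,.2705]);y=np.radians(13.5)
plan([*(C-.0006*np.array([np.cos(y),np.sin(y)])),.33],y+np.pi)
s=arm.state();print(s["grip_force"],s["finger_gap"],s["wrist_torque"].round(2))
for n in("top","wrist"): cv2.imwrite(f"pics/{n}5.png",arm.read_camera(n)["pixels"][:,:,::-1])
E
```

```text
t 11.27 tcp [ 0.5161 -0.235   0.326 ] yaw 174.07 tilt [-0.0031  0.0012] F [-0.2 -0.  -6.6]
PLAN [  0.1  -0.2 -19.4] [ 44.4 503.5  -3.5]
68.71249079704285 0.012667840179153008 [ 0.02 -0.    0.02]
```

Emit:
drive_tool(
  moves=[
    [0, 0, -1, 1, 10, -3, -1],
    [0, 0, -2, 3, 30, -3, -1],
    [0, 0, -3, 5, 60, -3, -1],
    [0, 0, -4, 9, 95, -3, -1],
    [0, 0, -6, 12, 135, -3, -1],
    [0, 0, -8, 16, 175, -3, -1],
    [0, 0, -9, 19, 215, -3, -1],
    [0, 0, -10, 23, 255, -3, -1],
  ],
)

```text
time: 12.03
tool_pos: [0.5187, 0.023, 0.3297]
ee_rot: [0.113, -3.137, -0.001]
force: [0.8, 0.8, -5.9]
finger_gap: 0.0128
grip_force: 68.7
```

```bash
python3 - <<'E'
from h import *
C=np.array([.5245,.2705]);y=np.radians(13.5)
plan([*(C-.0006*np.array([np.cos(y),np.sin(y)])),.33],y+np.pi)
E
```

```text
t 12.03 tcp [0.5187 0.023  0.3297] yaw -175.86 tilt [-0.0025  0.0004] F [ 0.8  0.8 -5.9]
PLAN [ 0.  -0.1 -9.4] [-2.300e+01  2.463e+02 -2.000e-01]
```

Emit:
drive_tool(
  moves=[
    [0, 0, -2, -3, 35, 0, -1],
    [0, 0, -3, -7, 75, 0, -1],
    [0, 0, -5, -11, 115, 0, -1],
    [0, 0, -6, -14, 155, 0, -1],
    [0, 0, -7, -18, 190, 0, -1],
    [0, -0.1, -8.5, -21, 220, 0, -1],
    [0, -0.1, -9, -22, 238, 0, -1],
    [0, -0.1, -9.4, -23, 246, 0, -1],
  ],
)

```text
time: 12.7
tool_pos: [0.524, 0.271, 0.3289]
ee_rot: [0.375, -3.117, -0.001]
force: [-0.1, -1.4, -6.9]
finger_gap: 0.0129
grip_force: 68.7
```

Emit:
drive_tool(
  moves=[
    [0, 0, 0, 0, 0, 0, -1],
    [0, 0, 0, 0, 0, 0, -1],
    [0, 0, 0, 0, 0, 0, -1],
  ],
)

```text
time: 12.95
tool_pos: [0.5251, 0.2666, 0.3302]
ee_rot: [0.367, -3.12, 0.001]
force: [0.1, -0.9, -5.7]
finger_gap: 0.013
grip_force: 68.7
```

```bash
python3 - <<'E'
from h import *
C=np.array([.5245,.2705]);y=np.radians(13.5)
plan([*(C-.0006*np.array([np.cos(y),np.sin(y)])),.28],y+np.pi)
q=arm.read_camera("scene");t=arm.read_camera("top")
a=cv2.resize(q["pixels"][20:170,230:400],None,fx=2.4,fy=2.4,interpolation=3);b=cv2.resize(t["pixels"][100:335,40:215],None,fx=2.2,fy=2.2,interpolation=3)
im=np.zeros((520,800,3),np.uint8);im[:a.shape[0],:a.shape[1]]=a;im[:b.shape[0],412:412+b.shape[1]]=b
cv2.imwrite("pics/c6.png",im[:,:,::-1])
E
```

```text
t 12.95 tcp [0.5251 0.2666 0.3302] yaw -166.6 tilt [-0.0002 -0.0004] F [ 0.1 -0.9 -5.7]
PLAN [-0.  -0.  -0.1] [ 0.3  3.9 50.2]
```

View pics/c6.png

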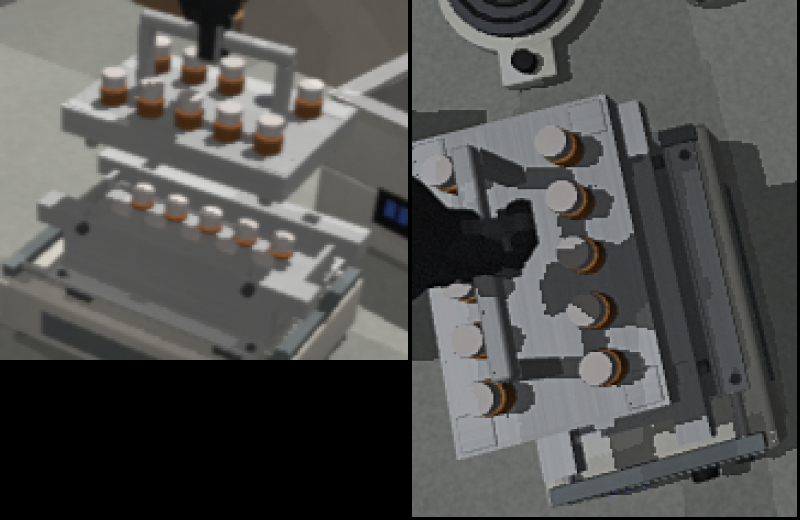

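The tray hangs level and square about 75 mm above the rails. I'll go down to just above contact, where lug contact is expected at TCP z ≈ 0.2515 and home at ≈ 0.2355.

Emit:
drive_tool(
  moves=[
    [0, 0, 0, 0.3, 4, 20, -1],
    [0, 0, 0, 0.3, 4, 40, -1],
    [0, 0, 0, 0.3, 4, 55, -1],
    [0, 0, 0, 0.3, 4, 65, -1],
    [0, 0, 0, 0.3, 4, 70, -1],
    [0, 0, 0, 0.3, 4, 71, -1],
    [0, 0, 0, 0.3, 4, 71, -1],
    [0, 0, 0, 0.3, 4, 71, -1],
  ],
)

```text
time: 13.72
tool_pos: [0.5244, 0.2715, 0.2603]
ee_rot: [-0.367, 3.118, 0.001]
force: [-0.7, -1.3, -5.5]
finger_gap: 0.013
grip_force: 68.7
```

```bash
cat > pl.py <<'E'
from h import *
import sys
C=np.array([.5245,.2705]);y=np.radians(13.5);e=np.array([np.cos(y),np.sin(y)])
plan([*(C-.0006*e),float(sys.argv[1])],y+np.pi)
print(arm.state()["wrist_torque"].round(2))
E
python3 pl.py .255
```

```text
t 13.72 tcp [0.5244 0.2715 0.2603] yaw -166.57 tilt [0.0015 0.001 ] F [-0.7 -1.3 -5.5]
PLAN [ 0.   0.1 -0.1] [ 0.8 -1.   5.2]
[ 0.03 -0.05  0.01]
```

Emit:
drive_tool(
  moves=[
    [0, 0, 0, 0.5, -1, 4, -1],
    [0, 0, 0, 0.5, -1, 4, -1],
    [0, 0, 0, 0.5, -1, 4, -1],
    [0, 0, 0, 0.5, -1, 4, -1],
  ],
)

```text
time: 14.05
tool_pos: [0.5238, 0.2705, 0.2553]
ee_rot: [-0.368, 3.12, 0.001]
force: [0.9, 0.2, -5.5]
finger_gap: 0.0129
grip_force: 68.7
```

```bash
python3 pl.py .250; python3 - <<'E'
from h import *
q=arm.read_camera("scene");t=arm.read_camera("top")
a=cv2.resize(q["pixels"][40:190,230:400],None,fx=4.4,fy=4,interpolation=cv2.INTER_CUBIC)
cv2.imwrite("pics/c7.png",a[:,:,::-1])
E
```

```text
t 14.05 tcp [0.5238 0.2705 0.2553] yaw -166.54 tilt [0.0003 0.0004] F [ 0.9  0.2 -5.5]
PLAN [ 0.  0. -0.] [-0.1 -0.1  5.3]
[-0.01  0.01 -0.02]
```

View pics/c7.png

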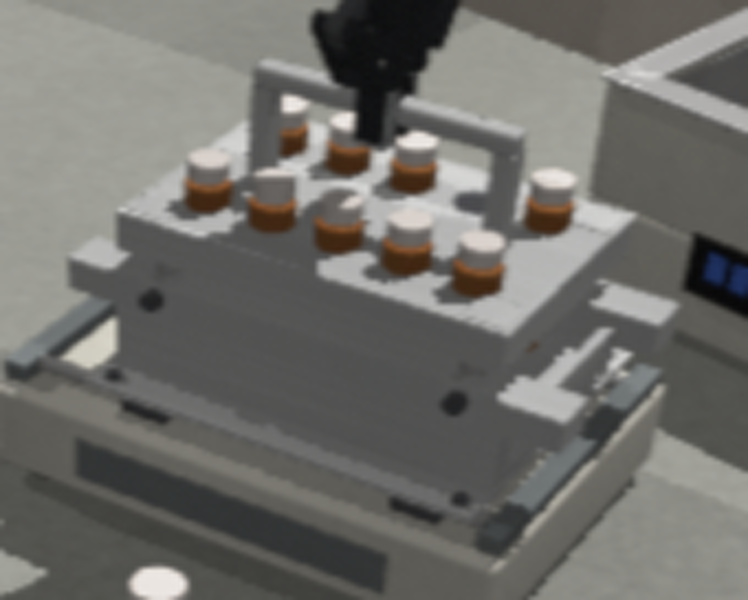

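The tray stands just above the rails with the lugs over the sockets, at (470,370) and (165,270). I'll feel downwards gently.

Emit:
drive_tool(
  moves=[
    [0, 0, 0, 0, 0, 1, -1],
    [0, 0, 0, 0, 0, 2, -1],
    [0, 0, 0, 0, 0, 3, -1],
    [0, 0, 0, 0, 0, 4, -1],
    [0, 0, 0, 0, 0, 4, -1],
  ],
)

```text
time: 14.57
tool_pos: [0.5237, 0.2704, 0.2508]
ee_rot: [0.368, -3.12, -0.0]
force: [-0.6, 0.4, -6.1]
finger_gap: 0.0127
grip_force: 68.7
```

Emit:
drive_tool(
  moves=[
    [0, 0, 0, 0, 0, 0.7, -1],
    [0, 0, 0, 0, 0, 1.4, -1],
    [0, 0, 0, 0, 0, 2, -1],
    [0, 0, 0, 0, 0, 2, -1],
  ],
)

```text
time: 14.9
tool_pos: [0.5238, 0.2704, 0.249]
ee_rot: [0.368, -3.12, -0.0]
force: [0.4, 0.2, -5.5]
finger_gap: 0.0129
grip_force: 68.7
```

```bash
python3 pl.py .245
```

```text
t 14.9 tcp [0.5238 0.2704 0.249 ] yaw -166.55 tilt [-0.0001  0.0002] F [ 0.4  0.2 -5.5]
PLAN [ 0. -0. -0.] [-0.1 -0.1  4. ]
[-0.01  0.03 -0.03]
```

Emit:
drive_tool(
  moves=[
    [0, 0, 0, 0, 0, 0.7, -1],
    [0, 0, 0, 0, 0, 1.4, -1],
    [0, 0, 0, 0, 0, 2, -1],
    [0, 0, 0, 0, 0, 2, -1],
  ],
)

```text
time: 15.23
tool_pos: [0.5237, 0.2704, 0.247]
ee_rot: [0.368, -3.12, -0.0]
force: [-0.2, -0.5, -6.1]
finger_gap: 0.0129
grip_force: 68.8
```

Emit:
drive_tool(
  moves=[
    [0, 0, 0, 0, 0, 0.7, -1],
    [0, 0, 0, 0, 0, 1.4, -1],
    [0, 0, 0, 0, 0, 2, -1],
    [0, 0, 0, 0, 0, 2, -1],
  ],
)

```text
time: 15.57
tool_pos: [0.5239, 0.2704, 0.2455]
ee_rot: [-0.368, 3.119, 0.0]
force: [1.1, -1.0, -2.3]
finger_gap: 0.0123
grip_force: 69.2
```

```bash
python3 pl.py .242
```

```text
t 15.57 tcp [0.5239 0.2704 0.2455] yaw -166.55 tilt [0.0009 0.0004] F [ 1.1 -1.  -2.3]
PLAN [ 0.   0.1 -0. ] [ 0.  -0.   3.5]
[-0.2   0.05  0.01]
```

First contact came 6 mm below the rail-top height and 10 mm short of home. That is the spring balls, so the lugs are in. I'll press on gently.

Emit:
drive_tool(
  moves=[
    [0, 0, 0, 0, 0, 0.7, -1],
    [0, 0, 0, 0, 0, 1.4, -1],
    [0, 0, 0, 0, 0, 2, -1],
    [0, 0, 0, 0, 0, 2, -1],
  ],
)

```text
time: 15.9
tool_pos: [0.5239, 0.2706, 0.2433]
ee_rot: [-0.368, 3.119, 0.001]
force: [0.4, -0.4, -0.4]
finger_gap: 0.0129
grip_force: 69.5
```

```bash
python3 pl.py .242
```

```text
t 15.9 tcp [0.5239 0.2706 0.2433] yaw -166.55 tilt [0.0007 0.0006] F [ 0.4 -0.4 -0.4]
PLAN [ 0.  0. -0.] [ 0.1 -0.2  1.3]
[-0.09 -0.02  0.04]
```

Emit:
drive_tool(
  moves=[
    [0, 0, 0, 0, 0, 0.7, -1],
    [0, 0, 0, 0, 0, 1.4, -1],
    [0, 0, 0, 0, 0, 2, -1],
    [0, 0, 0, 0, 0, 2, -1],
  ],
)

```text
time: 16.23
tool_pos: [0.5238, 0.2705, 0.2408]
ee_rot: [0.368, -3.12, -0.0]
force: [0.8, 0.6, -1.5]
finger_gap: 0.0128
grip_force: 69.4
```

Emit:
drive_tool(
  moves=[
    [0, 0, 0, 0, 0, 0.7, -1],
    [0, 0, 0, 0, 0, 1.4, -1],
    [0, 0, 0, 0, 0, 1.5, -1],
  ],
)

```text
time: 16.48
tool_pos: [0.5238, 0.2705, 0.2395]
ee_rot: [-0.368, 3.12, 0.0]
force: [0.0, 0.6, -0.8]
finger_gap: 0.013
grip_force: 69.6
```

Emit:
drive_tool(
  moves=[
    [0, 0, 0, 0, 0, 0.7, -1],
    [0, 0, 0, 0, 0, 1.4, -1],
    [0, 0, 0, 0, 0, 1.5, -1],
  ],
)

```text
time: 16.73
tool_pos: [0.5238, 0.2704, 0.238]
ee_rot: [-0.368, 3.12, 0.0]
force: [1.2, -0.9, 0.3]
finger_gap: 0.0127
grip_force: 69.6
```

Emit:
drive_tool(
  moves=[
    [0, 0, 0, 0, 0, 0.7, -1],
    [0, 0, 0, 0, 0, 1.4, -1],
    [0, 0, 0, 0, 0, 1.5, -1],
  ],
)

```text
time: 16.98
tool_pos: [0.5238, 0.2704, 0.2364]
ee_rot: [0.368, -3.12, -0.0]
force: [0.1, -0.1, -0.5]
finger_gap: 0.0129
grip_force: 69.5
```

```bash
python3 pl.py .2355
```

```text
t 16.98 tcp [0.5238 0.2704 0.2364] yaw -166.55 tilt [-0.0001  0.0001] F [ 0.1 -0.1 -0.5]
PLAN [ 0. -0. -0.] [-0.1 -0.1  0.9]
[-0.07 -0.12  0.01]
```

Emit:
drive_tool(
  moves=[
    [0, 0, 0, 0, 0, 0.5, -1],
    [0, 0, 0, 0, 0, 1, -1],
    [0, 0, 0, 0, 0, 1, -1],
  ],
)

```text
time: 17.23
tool_pos: [0.5239, 0.2703, 0.2356]
ee_rot: [-0.368, 3.12, -0.0]
force: [1.2, -0.9, 0.5]
finger_gap: 0.0123
grip_force: 69.7
```

Emit:
drive_tool(
  moves=[
    [0, 0, 0, 0, 0, 0.4, -1],
    [0, 0, 0, 0, 0, 0.8, -1],
    [0, 0, 0, 0, 0, 0.8, -1],
  ],
)

```text
time: 17.48
tool_pos: [0.524, 0.2703, 0.2356]
ee_rot: [-0.368, 3.119, 0.001]
force: [1.2, -2.1, 5.3]
finger_gap: 0.0127
grip_force: 70.3
```

Emit:
drive_tool(
  moves=[
    [0, 0, 0, 0, 0, 0.5, -1],
    [0, 0, 0, 0, 0, 0.8, -1],
    [0, 0, 0, 0, 0, 0.8, -1],
  ],
)

```text
time: 17.73
tool_pos: [0.524, 0.2703, 0.2355]
ee_rot: [-0.368, 3.118, 0.001]
force: [-1.2, -2.8, 8.8]
finger_gap: 0.0128
grip_force: 70.9
```

```bash
python3 pl.py .2355
```

```text
t 17.73 tcp [0.524  0.2703 0.2355] yaw -166.55 tilt [0.002  0.0008] F [-1.2 -2.8  8.8]
PLAN [ 0.   0.1 -0.1] [0.  0.1 0. ]
[-0.47  0.22 -0.03]
```

Pressing harder no longer moves it at exactly the home height, so it is home. I'll unload, open and back off straight up.

Emit:
drive_tool(
  moves=[
    [0, 0, 0, 0, 0, -1.5, -1],
    [0, 0, 0, 0, 0, -1.5, -1],
    [0, 0, 0, 0, 0, -1.5, 0.5],
    [0, 0, 0, 0, 0, -1.5, 0.5],
    [0, 0, 0, 0, 0, -1.5, 0.5],
    [0, 0, 0, 0, 0, -1.5, 0.5],
    [0, 0, 0, 0, 0, -1.5, 0.5],
    [0, 0, 0, 0, 0, -1.5, 0.5],
  ],
  force=20,
)

```text
time: 18.4
tool_pos: [0.5237, 0.2705, 0.2355]
ee_rot: [0.368, -3.12, -0.0]
force: [-0.0, -0.9, 1.0]
finger_gap: 0.0641
grip_force: 0.0
```

Emit:
drive_tool(
  moves=[
    [0, 0, 0, 0, 0, 0, 0.5],
    [0, 0, 0, 0, 0, 0, 0.5],
  ],
)

```text
time: 18.57
tool_pos: [0.5238, 0.2705, 0.2355]
ee_rot: [-0.368, 3.12, 0.0]
force: [1.0, 0.0, 0.5]
finger_gap: 0.0637
grip_force: 0.0
```

Emit:
drive_tool(
  moves=[
    [0, 0, 0, 0, 0, -10, 0.5],
    [0, 0, 0, 0, 0, -30, 0.5],
    [0, 0, 0, 0, 0, -60, 0.5],
    [0, 0, 0, 0, 0, -90, 0.5],
    [0, 0, 0, 0, 0, -110, 0.5],
    [0, 0, 0, 0, 0, -120, 0.5],
    [0, 0, 0, 0, 0, -120, 0.5],
    [0, 0, 0, 0, 0, -120, 0.5],
  ],
)

```text
time: 19.23
tool_pos: [0.5241, 0.2706, 0.3562]
ee_rot: [-0.368, 3.118, 0.001]
force: [-0.6, -0.4, -0.1]
finger_gap: 0.0641
grip_force: 0.0
```

```bash
python3 - <<'E'
from h import *
print(arm.state()["tool_pos"],arm.state()["force"])
q=arm.read_camera("scene")
a=cv2.resize(q["pixels"][40:190,230:400],None,fx=4.4,fy=4,interpolation=cv2.INTER_CUBIC)
cv2.imwrite("pics/c8.png",a[:,:,::-1])
E
```

```text
[0.52408095 0.27055433 0.3562268 ] [-0.64664122 -0.42193999 -0.10910726]
```

View pics/c8.png

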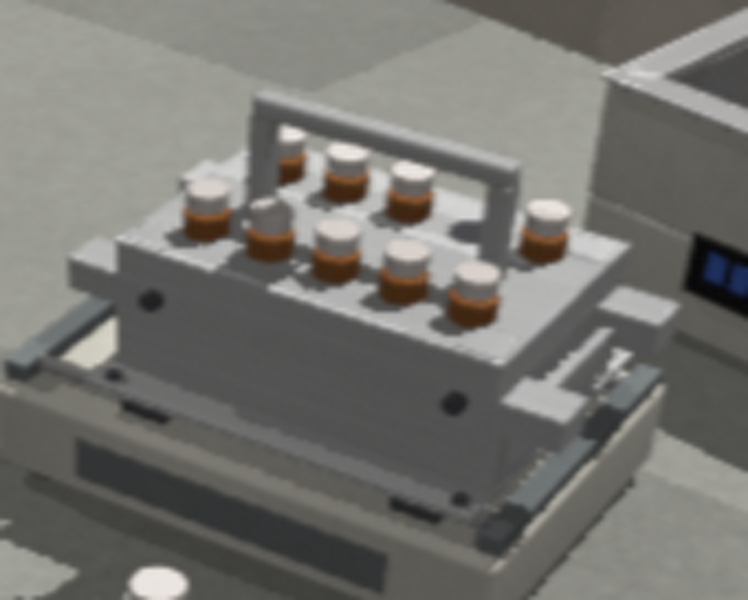

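The tray sits flat and flush on the rails (front edge (120,240)→(505,360)), and the gripper is clear.

```bash
python3 -c "
from workcell import arm
print(arm.finish_job())"
```

```text
the job is handed in; nothing more can be done
None
```

The vial tray is fully home and flat on the shaker rails with all four lugs in their sockets; it went down with under about 15 N of push, nothing else on the bench was touched, and the job was handed in at about 19 s.

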